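# Pack silver boxes into a vacuum tub and pump it down

### The job

Put the round silver boxes away against tarnish: stand every one of them upright inside the steel tub of the vacuum station, gripping each gently because the sheet is thin (no more than about 40 N). Then lay the flat aluminium lid on the tub and press it down past the sprung rollers until it is fully home and level on the rim, and only after that work the pump lever through full strokes, down to its stop and all the way back up, until the white gauge rod has been drawn fully down by the pumping alone - do not push the rod. Leave the other things on the bench where they are.

Things in the scene. Friction and masses are not known exactly. Their poses are not given: they have to be found in the camera images.
- station: fixed vacuum station: grey base plate (340 x 280 x 6 mm, y -95 to 185) with an open rectangular steel tub and, on its +y side, a green hand pump. Origin: under the tub's centre, at bench height; x along the tub's length, y across it, z up. Tub: outside 262 (x) x 122 (y) mm, walls 5 mm, inside 252 x 112 mm; inner floor 10 mm, rim 60 mm above the bench
- tub_rim (a point): centre of the tub's mouth, at rim height, axes as the station's. Four sprung black rubber rollers (balls 24 mm in diameter, centres 14 mm above the rim) stand at x = +-80, y = +-75 mm and yield outwards; their posts reach 90 mm out in y. At each end a fixed stop, 50 mm wide, with its inner face at x = +-142 mm and its top 8 mm above the rim, keeps the lid from sliding
- lid: flat aluminium lid, 270 (x) x 130 (y) x 10 mm, 0.3 kg. Origin: centre of its underside. Goes on either way round, long side along the tub's, within about 6 mm and 3 degrees. It first rests loose on the rollers, underside about 20 mm above the rim, or tipped down to one side. Seated: underside on the rim (z = 0 of tub_rim), level, and the rollers hold it there
- lid_handle (a point): middle of the top of the lid's black bar handle, 40 mm above the underside; the bar is 90 mm long (along the lid's x), 16 mm wide and 30 mm tall. Pressing down here with 8 to 20 N makes the rollers give way, usually one side first, and snap over the lid's top edge
- box1: round silver box, a closed drum 56 mm in diameter and 39 mm tall with a slightly domed top (straight sides up to 29 mm), about 0.16 kg; origin at the centre of its underside, z up; all four boxes look the same. It may be absent (None from the start)
- box2: round silver box, a closed drum 56 mm in diameter and 39 mm tall with a slightly domed top (straight sides up to 29 mm), about 0.16 kg; origin at the centre of its underside, z up; all four boxes look the same. It may be absent (None from the start)
- box3: round silver box, a closed drum 56 mm in diameter and 39 mm tall with a slightly domed top (straight sides up to 29 mm), about 0.16 kg; origin at the centre of its underside, z up; all four boxes look the same. It may be absent (None from the start)
- box4: round silver box, a closed drum 56 mm in diameter and 39 mm tall with a slightly domed top (straight sides up to 29 mm), about 0.16 kg; origin at the centre of its underside, z up; all four boxes look the same. It may be absent (None from the start)
- lever (a joint): angle of the pump lever, rad: 0 at rest (arm raised 26 degrees), 0.9 at its lower stop. Sprung: pressing at the grip takes about 6 N at the top and 13 N at the bottom, and it comes back up by itself when let go
- lever_grip (a point): point on top of the black rubber grip of the lever (grip 24 mm thick, 110 mm long, along the arm), 170 mm from the pivot along the arm and 30 mm from the grip's free end. The arm points to -x of the station and swings in the station's x-z plane
- lever_pivot (a point): hinge of the lever, on the pump top, 150 mm above the bench; its axis is the station's y. The green pump body spans x 12 to 125 mm, y 112 to 168 mm of the station and is 130 mm tall, with the steel gauge tube behind (x 105 mm, to 180 mm)
- gauge: white gauge rod with a flat cap (30 x 12 mm) in the steel tube at the back of the pump; origin: centre of the cap's underside, 264 mm above the bench when fully up, 180 mm when fully down (cap on the tube). A ratchet draws it down 12 mm on each full stroke of the lever (less or nothing on a short one) and it stays; it starts up to 22 mm down: five to seven strokes; more do no harm
- punch: steel doming punch, a plain upright cylinder 26 mm in diameter and 45 mm tall standing among the silver boxes; bystander, origin at its underside centre
- bench_block: round flat steel bench block, 130 mm in diameter, 40 mm tall; bystander, origin at its underside centre
- dish: small open brass bowl, 70 mm across, 26 mm tall; bystander
Mind the look-alikes: they are no part of the job. Leave any pink look-alike of the box3 alone.

How it is judged:
On the way, in this order (a step that is already met when the one before it is completed fails the run):
1. every silver box stands upright in the tub (x of box1 in the frame of tub_rim between -0.115 and 0.115 m and y of box1 in the frame of tub_rim between -0.045 and 0.045 m and z of each of box1, box2, box3, box4 in the frame of tub_rim below -0.04 m and angle between each of box1, box2, box3, box4's own z axis and vertical below 0.15 rad and x of box2 in the frame of tub_rim between -0.115 and 0.115 m and y of box2 in the frame of tub_rim between -0.045 and 0.045 m and x of box3 in the frame of tub_rim between -0.115 and 0.115 m and y of box3 in the frame of tub_rim between -0.045 and 0.045 m and x of box4 in the frame of tub_rim between -0.115 and 0.115 m and y of box4 in the frame of tub_rim between -0.045 and 0.045 m), for 0.2 s.
2. the lid is pressed fully home and level on the rim, with the boxes inside and the gauge rod not yet pumped down (all of step 1 and z of lid in the frame of tub_rim between -0.004 and 0.0035 m and x of lid in the frame of tub_rim between -0.009 and 0.009 m and y of lid in the frame of tub_rim between -0.009 and 0.009 m and angle between lid's own z axis and vertical below 0.03 rad and z of gauge in the frame of tub_rim above 0.174 m), for 0.2 s.
3. the lever is pressed down to its stop (value of joint lever above 0.8 rad).
4. the lever comes back up (value of joint lever below 0.08 rad).
5. the lever is pressed down again (value of joint lever above 0.8 rad).
6. the gauge rod is drawn fully down (z of gauge in the frame of tub_rim below 0.127 m), for 0.1 s.
At the end, for the whole second after the job is handed in: every silver box stands upright (within 0.15 rad) on the tub's floor inside it, the lid lies on the rim (underside within 3.5 mm of it, tilt under 0.03 rad, centred within 9 mm), the gauge rod's cap is within 7 mm of fully down and the lever is back up (below 0.08 rad) (all of step 1 and z of lid in the frame of tub_rim between -0.004 and 0.0035 m and x of lid in the frame of tub_rim between -0.009 and 0.009 m and y of lid in the frame of tub_rim between -0.009 and 0.009 m and angle between lid's own z axis and vertical below 0.03 rad and z of gauge in the frame of tub_rim below 0.127 m and value of joint lever below 0.08 rad); the robot touches nothing.
It fails at once if a silver box is squeezed: more than 120 N of finger contact on it in all (two fingers at 40 N make 80 N) (contact force between the fingers and box1 above 120 N or contact force between the fingers and box2 above 120 N or contact force between the fingers and box3 above 120 N or contact force between the fingers and box4 above 120 N).
It fails at once if the robot pushes the gauge rod itself (contact force between the arm and gauge above 2 N).
It fails at once if the robot's fingers push the gauge rod itself (contact force between the fingers and gauge above 2 N).
It fails at once if a bystander is moved more than 5 cm (distance of any of punch, bench_block, dish from where it was at the start of the episode above 0.05 m).
Of box1, box2, box3, box4 only 2 to 4 are there at a start; the rules pass over those that are not, and their reading is None.
At some moment in a run one of box1, box2, box3, box4, lid may be knocked a few centimetres aside while the robot is not near it.
It also fails if it takes over 210 s, if anything falls off the work surface, if the arm or the gripper's body presses on something with over 40 N, if the wrist force passes 120 N, or if a joint passes its speed limit or range.

### The arm

A 7-joint arm with a two-finger parallel gripper is mounted at the origin on the work surface. World frame = base frame: x ahead of the robot, y to its left, z up, the work surface at z = 0. Lengths are in m, angles in rad, forces in N, time in s.
With the tool pointing down it reaches from about 0.4 to 0.875 m from the base axis. Payload 19.3 kg.
Tool frame: the origin (TCP) lies between the finger pads; the fingertips stand 17 mm ahead of it and the grasp point (between the pads) lies 2 mm behind it; z points along the fingers, y is the line along which they close (so a half turn about z gives the same grasp; the last joint's range is limited). The gripper opens to 85 mm and grips with 20 to 120 N. Pads are 22 mm wide; open, the fingers measure 114 mm over their backs; the gripper's body (76 mm by 85 mm) begins 54 mm behind the grasp point. The pads swing forward as they close: fully open they stand 13 mm farther back than shut.
Start: joints at [1.215, 0.521, -0.036, 1.599, 0.021, 1.021, -0.113], TCP at [0.176, -0.6, 0.248] pointing down, gripper open.
Joint ranges: [-2.91, 2.91], [-0.3, 2.13], [-1.5, 1.42], [0.17, 2.43], [-1.26, 4.41], [0.16, 1.93], [-2.52, 2.52]. Speed limits (rad/s): [1.89, 1.89, 2.39, 2.39, 3.01, 3.01, 3.01].

### API

Orientations are given as [roll, pitch, yaw] about the fixed x, y, z axes, in that order (R = Rz(yaw) Ry(pitch) Rx(roll)).
In Python, from workcell import bot gives the robot as it stands.
- The arm moves only by the shell command python3 -m inch 'ROWS' [FORCE]. ROWS is JSON, a list of rows, each a list of 7 numbers: the shift along the tool's x, y, z in units of 200 mm (1.0 is 200 mm), then the turn, a rotation vector about the tool's x, y, z in units of 90 degrees (1.0 is 90 degrees), then the opening, from 0 (shut) to 1 (fully open). In form: [[x, y, z, rx, ry, rz, grip], ...]. A call has 1 to 20 rows; each row is the pose to reach, as a shift and turn from the pose commanded when the call began, along the tool's axes at that moment; what a row does not reach only later rows make up. A row lasts 1/8 s, in which the tool goes at most 62.5 mm and 10.7 degrees, less where a joint would pass 70% of its speed; a pose out of reach is approached as far as the arm can. A call with a number of a shift or a turn outside -1 to 1 is refused whole. A call with a gripper value outside its range is refused whole. The fingers move at their own pace and stop on an object; FORCE is the grip in N (left out, the last holds). Time passes only in rows, so rows that repeat a pose let the fingers close. It gives the time, the measured TCP pose, the force, the opening and the grip force at its end, in the units of the state.
- bot.observe(): the state, without advancing time (a new reading comes with each control period).
- bot.grab_frame(name): name is "scene" or "side" or "wrist"; returns a dict with "img" (480x640x3 uint8, red, green, blue), "z_map" (480x640 float32, m along the optical axis (not along the pixel's ray), 0 where there is no reading), "vfov" (degrees; the focal length in pixels is half the picture's height over the tangent of half this angle, whatever the lens; pixels are square), "cx", "cy" (the principal point, pixels), "rvec" (rotation vector, rad) and "tvec" (3), from world to camera coordinates, as OpenCV has them. Camera axes: x right, y down, z forward; pixel columns grow to the right and rows downward; lengths in m; the calibration is good to about 2 mm. A picture is of the moment at which its call begins.
- bot.job_done(): hands the job in; it is judged then, once.
The state is a dict: "clock": time; "qpos": joint angles; "qd": joint speeds; "joint_efforts": joint torques, N m; "position": TCP position; "tool_rot": TCP orientation; "force": force on the tool from outside, world axes, zero at the start; "moment": the same for the moment, N m; "grip_width": finger opening in m; "finger_force": force on a finger pad.
Only numpy, scipy, OpenCV 4.12 (cv2) and the standard library are available. Lean on these libraries where they do the work, as an engineer would, in place of code of your own. Each camera call takes 0.05 s, during which the arm holds its last target. There are 200 camera calls.

## Working session

There is one attempt and no reset: what is moved stays moved. The work goes in short steps, Python scripts to look and compute and a shell command to move; the robot and the scene stay as the last step left them, time stands still between calls to the robot, and variables do not carry over. Pictures are saved under pics/ and viewed, at most 14 in all, crops included, and the job is handed in when it is done.

```bash
mkdir -p pics; ls; cat > h.py <<'E'
import numpy as np, cv2
from workcell import bot
from scipy.spatial.transform import Rotation as Rn
def grab(n):
    f=bot.grab_frame(n); R=cv2.Rodrigues(np.array(f["rvec"],float))[0]
    f["R"]=R; f["t"]=np.array(f["tvec"],float); f["f"]=240/np.tan(np.radians(f["vfov"])/2); return f
def cloud(f):
    v,u=np.mgrid[0:480,0:640]; z=f["z_map"]
    p=np.stack([(u-f["cx"])/f["f"]*z,(v-f["cy"])/f["f"]*z,z],-1)
    w=(p-f["t"])@f["R"]; w[z<=0]=np.nan; return w
def ray(f,u,v,h):
    d=f["R"].T@np.array([(u-f["cx"])/f["f"],(v-f["cy"])/f["f"],1]); c=-f["R"].T@f["t"]
    return c+d*(h-c[2])/d[2]
def save(f,n): cv2.imwrite("pics/"+n,f["img"][:,:,::-1])
E
python3 - <<'E'
from h import *
s=bot.observe(); print({k:np.round(v,3).tolist() for k,v in s.items()})
for n in("scene","side"):
    f=grab(n); save(f,n+"0.png"); print(n,-f["R"].T@f["t"],f["R"][2], f["vfov"])
E
```

```text
pics
{'clock': 0.0, 'qpos': [1.215, 0.522, -0.036, 1.6, 0.021, 1.021, -0.113], 'qd': [0.002, -0.001, -0.0, 0.0, 0.001, -0.002, 0.0], 'joint_efforts': [0.001, -92.711, 1.98, -36.993, 0.018, 0.008, 0.0], 'position': [0.176, -0.599, 0.248], 'tool_rot': [-3.14, 0.0, 0.286], 'force': [0.144, -0.734, 0.818], 'moment': [0.025, -0.013, 0.054], 'finger_force': 0.0, 'grip_width': 0.085}
scene [1.11731415 0.55460027 0.75981598] [-0.56172783 -0.5847728  -0.58523723] 56.81254163048221
side [0.31959652 0.66321778 0.77023715] [ 0.24313411 -0.7338076  -0.63435969] 53.801949616277795
```

View pics/scene0.png

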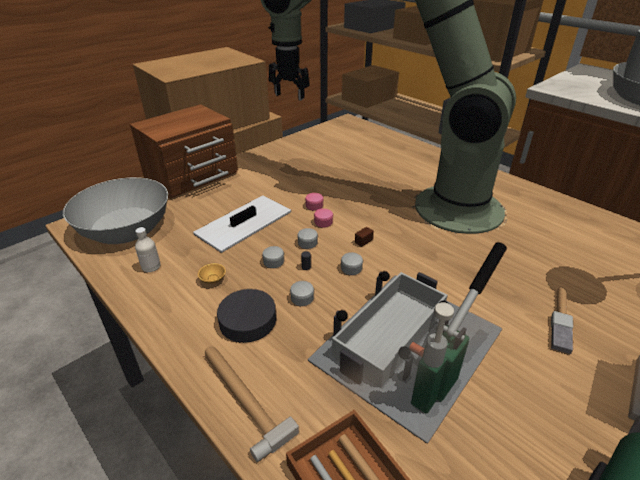

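View pics/side0.png

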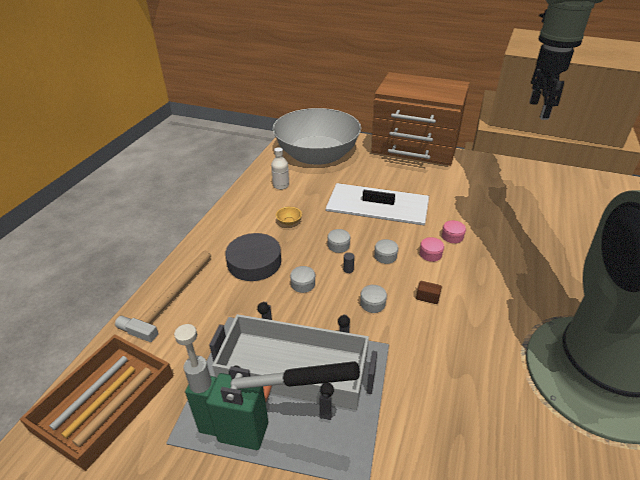

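The scene view shows four grey drums at (308,238), (273,256), (351,263) and (302,293), which are silver and round, so they fit. The pink pair at (314,201) and (323,218) are look-alikes. The punch is the thin dark cylinder at (306,261). The lid is at (243,222), the tub at (393,325), the lever grip at (488,268) and the gauge cap at (445,312). Next I'll measure them.

```bash
cat >> h.py <<'E'
def discs(f,pts,h=0.03):
    """circle fit of the top-view points of each small object near given pixels"""
    w=cloud(f); out=[]
    for u,v in pts:
        p0=ray(f,u,v,h); m=(np.hypot(w[...,0]-p0[0],w[...,1]-p0[1])<.045)&(w[...,2]>.012)
        q=w[m]; c,r=cv2.minEnclosingCircle(np.float32(q[:,:2])); out.append((np.round(c,4),round(r,4),round(np.nanmax(q[:,2]),4),f["img"][m].mean(0).round()))
    return out
E
python3 - <<'E'
from h import *
f=grab("scene"); g=grab("side")
print("scene");[print(x) for x in discs(f,[(308,238),(273,256),(351,263),(302,293),(306,261),(314,201),(323,218),(211,274)])]
print("side");[print(x) for x in discs(g,[(386,251),(339,240),(373,298),(303,279),(349,262),(454,231),(431,248),(289,216)])]
for n,k in(("s",f),("d",g)):
    w=cloud(k); hsv=cv2.cvtColor(k["img"],cv2.COLOR_RGB2HSV)
    # lid
    p=ray(k,*((243,222) if n=="s" else (378,204)),.01)
    m=(np.hypot(w[...,0]-p[0],w[...,1]-p[1])<.18)&(w[...,2]>.004)&(w[...,2]<.016)&(hsv[...,2]>150)&(hsv[...,1]<40)
    print("lid",cv2.minAreaRect(np.float32(w[m][:,:2])),np.median(w[m][:,2]))
    m=(np.hypot(w[...,0]-p[0],w[...,1]-p[1])<.1)&(w[...,2]>.034); print("handle",cv2.minAreaRect(np.float32(w[m][:,:2])),np.nanmax(w[m][:,2]))
    # tub rim
    p=ray(k,*((393,325) if n=="s" else (292,355)),.02)
    m=(np.hypot(w[...,0]-p[0],w[...,1]-p[1])<.16)&(w[...,2]>.056)&(w[...,2]<.063)&(hsv[...,1]<40)&(hsv[...,2]>120)
    print("rim",p,cv2.minAreaRect(np.float32(w[m][:,:2])),m.sum())
    m=(np.hypot(w[...,0]-p[0],w[...,1]-p[1])<.3)&(abs(w[...,2]-.006)<.003)&(hsv[...,1]<40)
    print("plate",cv2.minAreaRect(np.float32(w[m][:,:2])))
    # green pump, cap
    m=(hsv[...,0]>55)&(hsv[...,0]<90)&(hsv[...,1]>80)&(np.hypot(w[...,0]-p[0],w[...,1]-p[1])<.3)&(w[...,2]>.12)&(w[...,2]<.14); print("green top",cv2.minAreaRect(np.float32(w[m][:,:2])))
    m=(w[...,2]>.2)&(np.hypot(w[...,0]-p[0],w[...,1]-p[1])<.3); m&=(hsv[...,2]>130); q=w[m];print("cap",np.median(q,0),q.max(0),q.min(0))
    m=(w[...,2]>.16)&(np.hypot(w[...,0]-p[0],w[...,1]-p[1])<.3)&(hsv[...,2]<60); q=w[m];print("grip",np.median(q,0),q.max(0),q.min(0))
E
```

```text
scene
(array([ 0.4664, -0.1885]), 0.029, np.float64(0.042), array([128., 126., 121.]))
(array([ 0.5869, -0.191 ]), 0.0298, np.float64(0.0431), array([130., 128., 123.]))
(array([ 0.4578, -0.0301]), 0.0291, np.float64(0.043), array([130., 128., 123.]))
(array([ 0.6221, -0.0379]), 0.0298, np.float64(0.0451), array([133., 131., 126.]))
(array([ 0.5382, -0.1149]), 0.0135, np.float64(0.0494), array([47., 43., 41.]))
(array([ 0.3233, -0.3174]), 0.0291, np.float64(0.0436), array([160.,  89., 105.]))
(array([ 0.366 , -0.2311]), 0.0294, np.float64(0.0426), array([163.,  91., 108.]))
(array([ 0.7407, -0.2424]), 0.0346, np.float64(0.031), array([162., 121.,  62.]))
side
(array([ 0.4648, -0.1893]), 0.0286, np.float64(0.0406), array([151., 151., 145.]))
(array([ 0.5852, -0.1916]), 0.0303, np.float64(0.0405), array([152., 152., 146.]))
(array([ 0.453 , -0.0312]), 0.0296, np.float64(0.0416), array([153., 153., 148.]))
(array([ 0.6201, -0.0372]), 0.0291, np.float64(0.0408), array([155., 155., 150.]))
(array([ 0.5354, -0.1176]), 0.0145, np.float64(0.0473), array([67., 63., 63.]))
(array([ 0.3204, -0.
[... 1251 characters left out ...]
, -0.39653533697128296), (0.08956165611743927, 0.02361030876636505), 6.639667510986328) 0.04239767725339458
rim [0.56206078 0.16257183 0.02      ] ((0.5535120964050293, 0.1786377727985382), (0.2623611092567444, 0.12443756312131882), 6.817392349243164) 777
plate ((0.6269371509552002, 0.13362102210521698), (0.4752211570739746, 0.47986900806427), 6.986566543579102)
green top ((0.6011862754821777, 0.32841596007347107), (0.05484359338879585, 0.10890094935894012), 88.74002075195312)
cap [0.64114789 0.33219277 0.25398845] [0.65564955 0.34474547 0.25717323] [0.62676132 0.3156337  0.20127769]
grip [0.44705624 0.31388046 0.22290895] [0.62877398 0.32560575 0.24716212] [0.39904635 0.29246183 0.16002923]
```

```bash
cat >> h.py <<'E'
YAW=.117; C0=np.array([.554,.1795]); ca,sa=np.cos(YAW),np.sin(YAW)
def S(x,y): return C0+np.array([ca*x-sa*y,sa*x+ca*y])     # station -> world
def to(p,z,yaw=YAW):
    """needed move from the measured pose, in tool units"""
    s=bot.observe(); R=Rn.from_euler("xyz",s["tool_rot"]); d=R.inv().apply(np.array([*p,z])-s["position"])/.2
    T=Rn.from_euler("xyz",[np.pi,0,yaw]); r=(R.inv()*T).as_rotvec()/(np.pi/2); return d.round(4),r.round(4)
def tool(p): return np.round(np.array([ca*p[0]+sa*p[1],sa*p[0]-ca*p[1]])/.2,4)  # world xy -> tool-aligned units
E
python3 - <<'E'
from h import *
for n,p in dict(A=(.4655,-.189),B=(.586,-.1913),C=(.4555,-.0307),D=(.621,-.0375),punch=(.537,-.116),lid=(.536,-.3965),s1=S(.093,0),s2=S(.031,0),s3=S(-.031,0),s4=S(-.093,0),tub=C0).items(): print(n,tool(p))
print("to B",to((.586,-.1913),.2)); f=grab("side"); print(ray(f,253,250,.04))
c=cv2.resize(f["img"][210:330,270:470],(800,480),interpolation=cv2.INTER_CUBIC); cv2.imwrite("pics/crop.png",c[:,:,::-1])
E
```

```text
A [2.2013 1.2102]
B [2.7983 1.292 ]
C [2.244  0.4183]
D [3.0619 0.5487]
punch [2.5989 0.8895]
lid [2.4303 2.2818]
s1 [ 3.3208 -0.568 ]
s2 [ 3.0108 -0.568 ]
s3 [ 2.7008 -0.568 ]
s4 [ 2.3908 -0.568 ]
tub [ 2.8558 -0.568 ]
to B (array([ 2.5416, -1.3803,  0.2406]), array([-4.000e-04,  1.000e-04,  1.075e-01]))
[ 0.75373548 -0.06860126  0.04      ]
```

View pics/crop.png

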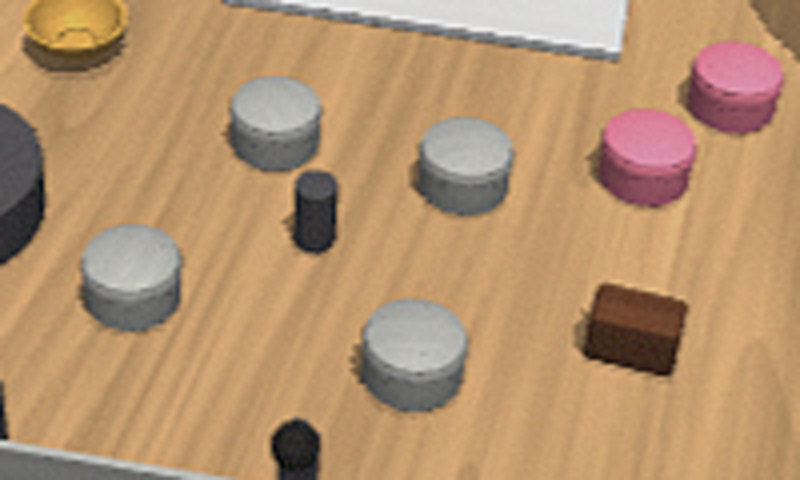

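The crop shows four bare-metal drums at (275,122), (465,165), (131,276) and (414,354), which are the boxes to move. The two pink look-alikes at (647,157) and (735,87), the brown block and the punch stay. I'll move to above B first.

```bash
python3 -m inch '[[0,0,0,0,0,0.1075,1],[0,0,0,0,0,0.1075,1]]' 30
python3 -m inch '[[0.76,-0.6,0.08,0,0,0,1],[0.76,-0.6,0.08,0,0,0,1],[0.76,-0.6,0.08,0,0,0,1],[0.76,-0.6,0.08,0,0,0,1],[0.76,-0.6,0.08,0,0,0,1]]'
python3 -m inch '[[0.76,-0.6,0.08,0,0,0,1],[0.76,-0.6,0.08,0,0,0,1],[0.76,-0.6,0.08,0,0,0,1],[0.76,-0.6,0.08,0,0,0,1],[0.76,-0.6,0.08,0,0,0,1]]'
python3 -m inch '[[0.754,-0.585,0.08,0,0,0,1],[0.754,-0.585,0.08,0,0,0,1],[0.754,-0.585,0.08,0,0,0,1],[0.754,-0.585,0.08,0,0,0,1],[0.754,-0.585,0.08,0,0,0,1],[0.754,-0.585,0.08,0,0,0,1]]'
python3 - <<'E'
from h import *
f=grab("wrist"); save(f,"w1.png"); print(to((.586,-.1913),.2),np.round(bot.observe()["qpos"],2))
g=grab("side"); print(discs(g,[(339,240)]))
E
```

```text
clock: 0.5
position: [0.1762, -0.5996, 0.2482]
tool_rot: [-3.141, 0.0, 0.118]
force: [-0.1, -0.1, -1.0]
grip_width: 0.0855
finger_force: 0.0
clock: 1.12
position: [0.3133, -0.4627, 0.2324]
tool_rot: [3.141, 0.0, 0.121]
force: [-1.2, -0.5, -0.7]
grip_width: 0.0852
finger_force: 0.0
clock: 1.75
position: [0.4495, -0.3269, 0.2162]
tool_rot: [3.141, 0.001, 0.117]
force: [-0.7, -1.1, 0.3]
grip_width: 0.0854
finger_force: 0.0
clock: 2.5
position: [0.5851, -0.1945, 0.2005]
tool_rot: [3.141, 0.0, 0.114]
force: [0.2, -0.7, 0.2]
grip_width: 0.0853
finger_force: 0.0
(array([ 0.0053, -0.0141,  0.0029]), array([ 0.0005,  0.0001, -0.0018])) [ 0.29  0.56 -0.09  1.67  0.06  0.92 -1.29]
[(array([ 0.5782, -0.1796]), 0.0449, np.float64(0.577), array([63., 65., 60.]))]
```

```bash
python3 -m inch '[[0.005,-0.014,0.3,0,0,0,1],[0.005,-0.014,0.5,0,0,0,1],[0.005,-0.014,0.7,0,0,0,1],[0.005,-0.014,0.9,0,0,0,1],[0.005,-0.014,0.9,0,0,0,1]]' 30
python3 -c "
from h import *
print(to((.586,-.1913),.02))"
python3 -m inch '[[0,0,0,0,0,0,0.5],[0,0,0,0,0,0,0.5],[0,0,0,0,0,0,0.5],[0,0,0,0,0,0,0.5],[0,0,0,0,0,0,0.5],[0,0,0,0,0,0,0.5]]' 30
```

```text
clock: 3.22
position: [0.585, -0.1894, 0.0183]
tool_rot: [-3.14, 0.004, 0.116]
force: [-0.1, -0.2, 0.6]
grip_width: 0.0854
finger_force: 0.0
(array([ 0.004 ,  0.0099, -0.0088]), array([-0.0009,  0.0027, -0.0005]))
clock: 3.98
position: [0.588, -0.1901, 0.0226]
tool_rot: [3.14, -0.003, 0.116]
force: [-0.7, -2.6, 8.3]
grip_width: 0.055
finger_force: 30.2
```

```bash
python3 -m inch '[[0,0,-0.3,0,0,0,0.5],[0,0,-0.6,0,0,0,0.5],[0,0,-0.9,0,0,0,0.5],[0,-0.3,-0.9,0,0,0,0.5],[0.13,-0.6,-0.9,0,0,0,0.5],[0.26,-0.93,-0.9,0,0,0,0.5],[0.26,-0.93,-0.9,0,0,0,0.5]]' 30
python3 -m inch '[[0.13,-0.3,0,0,0,0,0.5],[0.26,-0.6,0,0,0,0,0.5],[0.26,-0.93,0,0,0,0,0.5],[0.26,-0.93,0,0,0,0,0.5],[0.26,-0.93,0,0,0,0,0.5]]'
python3 -c "
from h import *
print(to(S(.093,0),.2))"
```

```text
clock: 4.85
position: [0.6174, 0.0069, 0.2017]
tool_rot: [-3.14, -0.002, 0.123]
force: [0.2, -0.3, -1.1]
grip_width: 0.0551
finger_force: 34.2
clock: 5.48
position: [0.6468, 0.1922, 0.2011]
tool_rot: [3.141, -0.001, 0.118]
force: [-0.4, -1.3, -1.8]
grip_width: 0.055
finger_force: 34.2
(array([-0.0032,  0.009 ,  0.0055]), array([ 0.0002, -0.0005,  0.0003]))
```

```bash
python3 -m inch '[[-0.003,0,0.3,0,0,0,0.5],[-0.003,0,0.55,0,0,0,0.5],[-0.003,0,0.75,0,0,0,0.5],[-0.003,0,0.84,0,0,0,0.5],[-0.003,0,0.84,0,0,0,0.5],[-0.003,0,0.84,0,0,0,0.5]]' 30
python3 -m inch '[[0,0,0,0,0,0,0.82],[0,0,0,0,0,0,0.82],[0,0,0,0,0,0,0.82],[0,0,0,0,0,0,0.82]]'
python3 -m inch '[[0,0,-0.2,0,0,0,0.82],[0,0,-0.5,0,0,0,0.82],[0,0,-0.84,0,0,0,0.82],[-0.13,0.3,-0.84,0,0,0,1],[-0.26,0.56,-0.84,0,0,0,1],[-0.26,0.56,-0.84,0,0,0,1]]'
python3 - <<'E'
from h import *
f=grab("side"); save(f,"s1.png"); print(to((.621,-.0375),.2))
[print(x) for x in discs(f,[(386,251),(373,298),(303,279),(349,262)])]
E
```

```text
clock: 6.22
position: [0.6471, 0.1918, 0.0336]
tool_rot: [-3.141, -0.002, 0.116]
force: [0.4, -0.4, -2.2]
grip_width: 0.055
finger_force: 37.2
clock: 6.72
position: [0.6466, 0.1924, 0.0326]
tool_rot: [-3.141, -0.001, 0.117]
force: [5.2, -0.8, 0.9]
grip_width: 0.0702
finger_force: 0.0
clock: 7.48
position: [0.6063, 0.0701, 0.2006]
tool_rot: [3.14, 0.001, 0.111]
force: [-0.1, 1.0, -0.7]
grip_width: 0.0855
finger_force: 0.0
(array([0.0064, 0.5583, 0.003 ]), array([ 0.0002,  0.0004, -0.0017]))
(array([ 0.4641, -0.1919]), 0.0297, np.float64(0.0408), array([115., 114., 110.]))
(array([ 0.454 , -0.0305]), 0.029, np.float64(0.0402), array([166., 166., 160.]))
(array([ 0.6125, -0.0244]), 0.043, np.float64(0.5913), array([146., 146., 141.]))
(array([ 0.536 , -0.1181]), 0.0151, np.float64(0.0474), array([58., 55., 55.]))
```

View pics/s1.png

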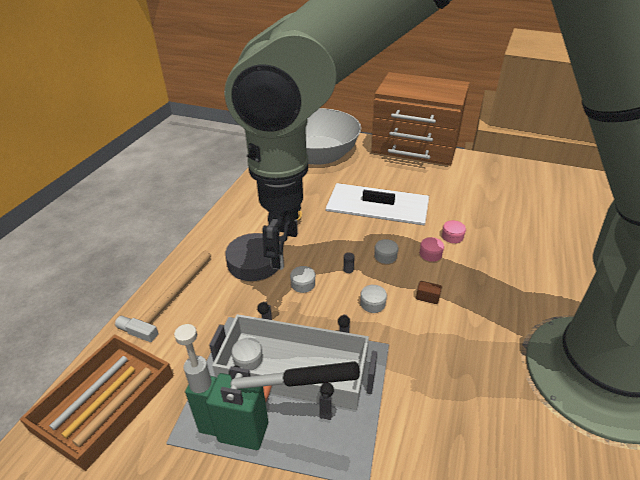

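The side view shows box B upright in the tub at (248,352). The other boxes are unmoved at (303,279), (373,298) and (386,251). D is next.

```bash
python3 -m inch '[[0.006,0.3,0,0,0,0,1],[0.006,0.558,0,0,0,0,1],[0.006,0.558,0.2,0,0,0,1],[0.006,0.558,0.5,0,0,0,1],[0.006,0.558,0.75,0,0,0,1],[0.006,0.558,0.9,0,0,0,1],[0.006,0.558,0.9,0,0,0,1]]' 30
python3 -c "
from h import *
print(to((.621,-.0375),.02))"
python3 -m inch '[[0,0,0,0,0,0,0.5],[0,0,0,0,0,0,0.5],[0,0,0,0,0,0,0.5],[0,0,0,0,0,0,0.5],[0,0,0,0,0,0,0.5],[0,0,0,0,0,0,0.5]]' 30
python3 -m inch '[[0,0,-0.3,0,0,0,0.5],[0,0,-0.6,0,0,0,0.5],[0,0,-0.9,0,0,0,0.5],[-0.05,-0.3,-0.9,0,0,0,0.5],[-0.05,-0.6,-0.9,0,0,0,0.5],[-0.05,-0.6,-0.9,0,0,0,0.5]]'
python3 -m inch '[[0,-0.3,0,0,0,0,0.5],[0,-0.517,0,0,0,0,0.5],[0,-0.517,0,0,0,0,0.5],[0,-0.517,0,0,0,0,0.5]]'
python3 -c "
from h import *
print(to(S(.031,0),.033))"
```

```text
clock: 8.4
position: [0.6205, -0.034, 0.018]
tool_rot: [-3.14, 0.004, 0.119]
force: [0.0, 0.6, 0.5]
grip_width: 0.0857
finger_force: 0.0
(array([ 0.0003,  0.0176, -0.0098]), array([-0.0008,  0.0027,  0.001 ]))
clock: 9.15
position: [0.6229, -0.0356, 0.0222]
tool_rot: [3.141, -0.003, 0.117]
force: [-0.7, -0.2, 6.5]
grip_width: 0.0553
finger_force: 30.9
clock: 9.9
position: [0.5972, 0.0881, 0.2018]
tool_rot: [-3.139, -0.002, 0.124]
force: [-0.5, -1.1, -1.5]
grip_width: 0.0549
finger_force: 33.8
clock: 10.4
position: [0.5861, 0.1842, 0.2009]
tool_rot: [3.141, -0.001, 0.116]
force: [-0.2, 0.1, -1.7]
grip_width: 0.0552
finger_force: 33.8
(array([-0.0077,  0.004 ,  0.8396]), array([ 0.0003, -0.0004, -0.0004]))
```

```bash
python3 -m inch '[[-0.007,0,0.3,0,0,0,0.5],[-0.007,0,0.55,0,0,0,0.5],[-0.007,0,0.75,0,0,0,0.5],[-0.007,0,0.84,0,0,0,0.5],[-0.007,0,0.84,0,0,0,0.5],[-0.007,0,0.84,0,0,0,0.5]]' 30
python3 -m inch '[[0,0,0,0,0,0,0.82],[0,0,0,0,0,0,0.82],[0,0,0,0,0,0,0.82],[0,0,0,0,0,0,0.82]]'
python3 -m inch '[[0,0,-0.2,0,0,0,0.82],[0,0,-0.5,0,0,0,0.82],[0,0,-0.84,0,0,0,0.82],[-0.2,0.4,-0.84,0,0,0,1],[-0.4,0.7,-0.84,0,0,0,1],[-0.4,0.9,-0.84,0,0,0,1],[-0.4,0.9,-0.84,0,0,0,1]]'
python3 -m inch '[[-0.4,0.87,0,0,0,0,1],[-0.4,0.87,0,0,0,0,1],[-0.4,0.87,0,0,0,0,1],[-0.4,0.87,0,0,0,0,1],[-0.4,0.87,0,0,0,0,1]]'
python3 - <<'E'
from h import *
f=grab("scene"); save(f,"s2.png"); print(to((.465,-.190),.02))
[print(x) for x in discs(f,[(308,238),(351,263),(306,261)])]
f=grab("side")
[print(x) for x in discs(f,[(386,251),(373,298),(349,262)])]
E
```

```text
clock: 11.15
position: [0.5852, 0.1845, 0.0334]
tool_rot: [-3.141, -0.001, 0.116]
force: [-0.5, 0.8, -2.4]
grip_width: 0.0551
finger_force: 36.6
clock: 11.65
position: [0.5845, 0.185, 0.0324]
tool_rot: [-3.142, -0.0, 0.117]
force: [0.6, -0.0, 1.0]
grip_width: 0.07
finger_force: 0.0
clock: 12.52
position: [0.5252, -0.0074, 0.2007]
tool_rot: [3.14, 0.0, 0.112]
force: [0.8, 0.6, -0.6]
grip_width: 0.0854
finger_force: 0.0
clock: 13.15
position: [0.4672, -0.1849, 0.2003]
tool_rot: [-3.141, -0.0, 0.117]
force: [0.4, 0.7, -0.5]
grip_width: 0.0851
finger_force: 0.0
(array([-0.0155,  0.0281,  0.9014]), array([-0.0003, -0.0001,  0.0008]))
(array([ 0.4751, -0.1777]), 0.045, np.float64(0.6141), array([49., 52., 45.]))
(array([ 0.4569, -0.0313]), 0.0304, np.float64(0.0431), array([134., 132., 127.]))
(array([ 0.5293, -0.1244]), 0.0266, np.float64(0.5557), array([34., 35., 32.]))
(array([ 0.4603, -0.1771]), 0.0449, np.float64(0.5644), array([64., 66., 61.]))
(array([ 0.4546, -0.03  ]), 0.0295, np.float64(0.0405), array([157., 158., 152.]))
(array([ 0.5185, -0.1213]), 0.0303, np.float64(0.5688), array([50., 50., 47.]))
```

```bash
python3 -m inch '[[-0.01,0.015,0.3,0,0,0,1],[-0.01,0.015,0.5,0,0,0,1],[-0.01,0.015,0.75,0,0,0,1],[-0.01,0.015,0.9,0,0,0,1],[-0.01,0.015,0.9,0,0,0,1]]' 30
python3 -c "
from h import *
print(to((.465,-.19),.02))"
python3 -m inch '[[0,0,0,0,0,0,0.5],[0,0,0,0,0,0,0.5],[0,0,0,0,0,0,0.5],[0,0,0,0,0,0,0.5],[0,0,0,0,0,0,0.5],[0,0,0,0,0,0,0.5]]' 30
python3 -m inch '[[0,0,-0.3,0,0,0,0.5],[0,0,-0.6,0,0,0,0.5],[0,0,-0.9,0,0,0,0.5],[0.1,-0.3,-0.9,0,0,0,0.5],[0.2,-0.6,-0.9,0,0,0,0.5],[0.25,-0.9,-0.9,0,0,0,0.5],[0.25,-0.9,-0.9,0,0,0,0.5]]'
python3 -m inch '[[0.1,-0.3,0,0,0,0,0.5],[0.2,-0.6,0,0,0,0,0.5],[0.25,-0.88,0,0,0,0,0.5],[0.25,-0.88,0,0,0,0,0.5],[0.25,-0.88,0,0,0,0,0.5]]'
python3 -c "
from h import *
print(to(S(-.031,0),.033))"
```

```text
clock: 13.88
position: [0.4646, -0.1868, 0.0187]
tool_rot: [-3.14, 0.003, 0.119]
force: [0.0, 0.2, -0.3]
grip_width: 0.0853
finger_force: 0.0
(array([-0.0001,  0.0162, -0.0064]), array([-0.0012,  0.002 ,  0.0014]))
clock: 14.62
position: [0.4663, -0.1887, 0.022]
tool_rot: [3.141, -0.003, 0.117]
force: [-0.4, 0.6, 8.9]
grip_width: 0.0553
finger_force: 30.0
clock: 15.5
position: [0.494, 0.0011, 0.2016]
tool_rot: [-3.14, -0.002, 0.124]
force: [0.0, -1.3, -0.8]
grip_width: 0.055
finger_force: 33.7
clock: 16.12
position: [0.5231, 0.1759, 0.2009]
tool_rot: [3.141, -0.001, 0.116]
force: [0.7, -0.3, -1.5]
grip_width: 0.055
finger_force: 33.7
(array([ 3.000e-04, -5.000e-04,  8.397e-01]), array([ 0.0003, -0.0004, -0.0003]))
```

```bash
python3 -m inch '[[0,0,0.3,0,0,0,0.5],[0,0,0.55,0,0,0,0.5],[0,0,0.75,0,0,0,0.5],[0,0,0.84,0,0,0,0.5],[0,0,0.84,0,0,0,0.5],[0,0,0.84,0,0,0,0.5]]' 30
python3 -m inch '[[0,0,0,0,0,0,0.82],[0,0,0,0,0,0,0.82],[0,0,0,0,0,0,0.82],[0,0,0,0,0,0,0.82]]'
python3 -m inch '[[0,0,-0.2,0,0,0,0.82],[0,0,-0.5,0,0,0,0.82],[0,0,-0.84,0,0,0,0.82],[-0.2,0.4,-0.84,0,0,0,1],[-0.4,0.7,-0.84,0,0,0,1],[-0.457,0.986,-0.84,0,0,0,1],[-0.457,0.986,-0.84,0,0,0,1],[-0.457,0.986,-0.84,0,0,0,1]]'
python3 - <<'E'
from h import *
f=grab("wrist"); save(f,"w2.png"); print(to((.4558,-.0307),.02)); w=cloud(f)
m=(w[...,2]>.012)&(w[...,2]<.05)&(np.hypot(w[...,0]-.4558,w[...,1]+.03)<.05); print(m.sum(), m.any() and cv2.minEnclosingCircle(np.float32(w[m][:,:2])))
f=grab("side"); w=cloud(f); save(f,"s3.png")
E
```

```text
clock: 16.88
position: [0.5237, 0.1763, 0.0334]
tool_rot: [-3.141, -0.001, 0.116]
force: [-0.3, 0.0, -1.6]
grip_width: 0.0549
finger_force: 36.1
clock: 17.38
position: [0.523, 0.1767, 0.0324]
tool_rot: [-3.142, -0.0, 0.117]
force: [0.3, -0.2, 0.8]
grip_width: 0.0699
finger_force: 0.0
clock: 18.38
position: [0.4547, -0.032, 0.2005]
tool_rot: [3.141, 0.0, 0.113]
force: [-0.6, 0.7, 0.6]
grip_width: 0.0857
finger_force: 0.0
(array([0.0026, 0.0019, 0.9023]), array([ 0.    , -0.0002, -0.0012]))
3271 ((0.45564016699790955, -0.03188373148441315), 0.028936104848980904)
```

View pics/s3.png

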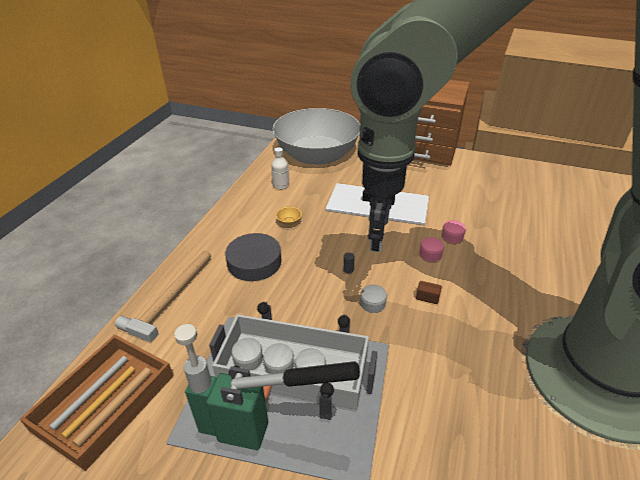

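Three boxes now stand in the tub at (247,352), (279,358) and (310,363). C is at (373,298), and the wrist depth agrees on its position, so I'll take it next.

```bash
python3 -m inch '[[0.003,0.004,0.3,0,0,0,1],[0.003,0.004,0.5,0,0,0,1],[0.003,0.004,0.75,0,0,0,1],[0.003,0.004,0.9,0,0,0,1],[0.003,0.004,0.9,0,0,0,1]]' 30
python3 -m inch '[[0,0,0,0,0,0,0.5],[0,0,0,0,0,0,0.5],[0,0,0,0,0,0,0.5],[0,0,0,0,0,0,0.5],[0,0,0,0,0,0,0.5],[0,0,0,0,0,0,0.5]]' 30
python3 -m inch '[[0,0,-0.3,0,0,0,0.5],[0,0,-0.6,0,0,0,0.5],[0,0,-0.9,0,0,0,0.5],[0.1,-0.3,-0.9,0,0,0,0.5],[0.144,-0.6,-0.9,0,0,0,0.5],[0.144,-0.988,-0.9,0,0,0,0.5],[0.144,-0.988,-0.9,0,0,0,0.5],[0.144,-0.988,-0.9,0,0,0,0.5]]'
python3 -c "
from h import *
print(to(S(-.093,0),.033))"
```

```text
clock: 19.1
position: [0.455, -0.0292, 0.0187]
tool_rot: [-3.141, 0.004, 0.119]
force: [1.5, -0.1, 0.9]
grip_width: 0.0855
finger_force: 0.0
clock: 19.85
position: [0.4568, -0.0304, 0.0218]
tool_rot: [3.142, -0.003, 0.117]
force: [-1.9, 1.3, 9.2]
grip_width: 0.0552
finger_force: 29.9
clock: 20.85
position: [0.4613, 0.1698, 0.2011]
tool_rot: [-3.141, -0.001, 0.119]
force: [0.6, 0.0, -1.5]
grip_width: 0.055
finger_force: 33.6
(array([3.000e-04, 6.100e-03, 8.406e-01]), array([-0.0002, -0.0007,  0.0011]))
```

```bash
python3 -m inch '[[0,0,0.3,0,0,0,0.5],[0,0,0.55,0,0,0,0.5],[0,0,0.75,0,0,0,0.5],[0,0,0.84,0,0,0,0.5],[0,0,0.84,0,0,0,0.5],[0,0,0.84,0,0,0,0.5]]' 30
python3 -m inch '[[0,0,0,0,0,0,0.82],[0,0,0,0,0,0,0.82],[0,0,0,0,0,0,0.82],[0,0,0,0,0,0,0.82]]'
python3 -m inch '[[0,0,-0.2,0,0,0,0.82],[0,0,-0.5,0,0,0,0.82],[0,0,-0.84,0,0,0,0.82],[0,0.4,-0.84,0,0,0,1],[0,0.7,-0.84,0,0,0,1],[0,0.95,-0.84,0,0,0,1],[0,0.95,-0.84,0,0,0,1]]'
python3 -m inch '[[0.02,0.3,0,0,0,0,1],[0.02,0.6,0,0,0,0,1],[0.02,0.95,0,0,0,0,1],[0.02,0.95,0,0,0,0,1]]'
python3 - <<'E'
from h import *
for n,px in(("scene",(243,222)),("side",(378,204))):
    k=grab(n); save(k,n+"4.png"); w=cloud(k); hsv=cv2.cvtColor(k["img"],cv2.COLOR_RGB2HSV)
    d=np.hypot(w[...,0]-.536,w[...,1]+.3965)<.25
    m=d&(w[...,2]>.004)&(w[...,2]<.016)&(hsv[...,2]>110)&(hsv[...,1]<40)&(w[...,1]<-.27); q=cv2.morphologyEx(m.astype(np.uint8),cv2.MORPH_OPEN,np.ones((3,3)))>0
    print(n,"lid",cv2.minAreaRect(np.float32(w[q][:,:2])))
    m=d&(w[...,2]>.032)&(w[...,2]<.05)&(w[...,1]<-.34); print("handle",cv2.minAreaRect(np.float32(w[m][:,:2])))
    T=(w-np.array([*C0,.06])); x=T[...,0]*ca+T[...,1]*sa; y=-T[...,0]*sa+T[...,1]*ca
    m=(abs(x)<.124)&(abs(y)<.054)&(T[...,2]<-.03); lab=(m&(T[...,2]>-.04)).astype(np.uint8)  # drums above floor
    nl,L,st,cc=cv2.connectedComponentsWithStats(lab)
    for i in range(1,nl):
        if st[i,4]>40: print("  in tub",np.round([np.median(x[L==i]),np.median(y[L==i]),T[...,2][L==i].max()],4))
E
```

```text
clock: 21.6
position: [0.462, 0.168, 0.033]
tool_rot: [3.141, -0.001, 0.115]
force: [1.4, 0.2, -1.8]
grip_width: 0.055
finger_force: 36.2
clock: 22.1
position: [0.4615, 0.169, 0.0324]
tool_rot: [3.142, -0.0, 0.117]
force: [-0.4, -1.5, 0.7]
grip_width: 0.0699
finger_force: 0.0
clock: 22.98
position: [0.4837, -0.0242, 0.2004]
tool_rot: [3.14, -0.0, 0.11]
force: [0.0, 1.2, 0.2]
grip_width: 0.0855
finger_force: 0.0
clock: 23.48
position: [0.5095, -0.2117, 0.2]
tool_rot: [3.141, 0.0, 0.112]
force: [0.7, 0.8, 0.0]
grip_width: 0.0854
finger_force: 0.0
scene lid ((0.537860631942749, -0.3971649408340454), (0.270063191652298, 0.13500264286994934), 5.615917682647705)
handle ((0.5145589709281921, -0.5050099492073059), (0.2632978856563568, 0.4825660288333893), 80.09102630615234)
  in tub [-0.0171  0.0241 -0.0304]
  in tub [ 0.0452  0.0248 -0.03  ]
side lid ((0.5347762107849121, -0.39553436636924744), (0.26858657598495483, 0.1371140480041504), 4.314162731170654)
handle ((0.5205703973770142, -0.5070117115974426), (0.2640298008918762, 0.47239595651626587), 80.94290924072266)
  in tub [ 0.0761  0.0248 -0.03  ]
  in tub [ 0.03    0.028  -0.0302]
  in tub [-0.104   0.0256 -0.03  ]
```

View pics/scene4.png

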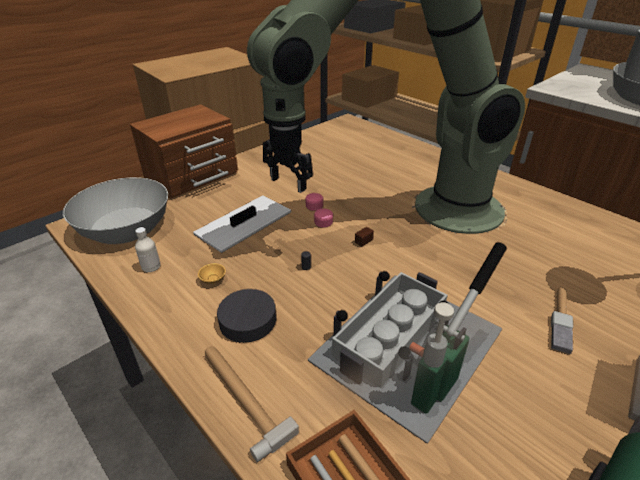

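All four boxes are upright in the tub at (369,350), (384,332), (400,316) and (414,299). The lid is unmoved at (243,222), with its handle at (243,215). I'll grip the lid handle next.

```bash
python3 -m inch '[[0,0.3,0,0,0,0,1],[0.01,0.6,0,0,0,0.019,1],[0.01,0.94,0,0,0,0.019,1],[0.01,0.94,0,0,0,0.019,1],[0.01,0.94,0.2,0,0,0.019,1],[0.01,0.94,0.4,0,0,0.019,1],[0.01,0.94,0.4,0,0,0.019,1]]' 60
python3 - <<'E'
from h import *
print(to((.536,-.3965),.031,.087)); f=grab("wrist"); w=cloud(f)
m=(w[...,2]>.032)&(w[...,2]<.05)&(np.hypot(w[...,0]-.536,w[...,1]+.3965)<.055); print(m.sum(), cv2.minAreaRect(np.float32(w[m][:,:2])))
E
```

```text
clock: 24.45
position: [0.5334, -0.3912, 0.118]
tool_rot: [-3.138, 0.003, 0.09]
force: [0.1, -0.0, -0.6]
grip_width: 0.0851
finger_force: 0.0
(array([0.0118, 0.0293, 0.4351]), array([-0.0024,  0.0021,  0.0017]))
3342 ((0.5368565917015076, -0.3969547152519226), (0.089504174888134, 0.016055630519986153), 4.966976642608643)
```

```bash
python3 -m inch '[[0.012,0.022,0,0,0,0,1],[0.012,0.022,0.2,0,0,0,1],[0.012,0.022,0.43,0,0,0,1],[0.012,0.022,0.43,0,0,0,1],[0.012,0.022,0.43,0,0,0,1]]' 60
python3 -c "
from h import *
print(to((.5366,-.3968),.031,.087))"
python3 -m inch '[[0,0,0,0,0,0,0.1],[0,0,0,0,0,0,0.1],[0,0,0,0,0,0,0.1],[0,0,0,0,0,0,0.1],[0,0,0,0,0,0,0.1],[0,0,0,0,0,0,0.1],[0,0,0,0,0,0,0.1],[0,0,0,0,0,0,0.1],[0,0,0,0,0,0,0.1]]' 60
```

```text
clock: 25.12
position: [0.5376, -0.3992, 0.0368]
tool_rot: [3.14, -0.002, 0.087]
force: [1.2, 0.5, -0.0]
grip_width: 0.0852
finger_force: 0.0
(array([-0.0041, -0.0126,  0.0288]), array([ 0.0011, -0.0013,  0.    ]))
clock: 26.25
position: [0.5366, -0.3985, 0.0348]
tool_rot: [3.142, -0.0, 0.087]
force: [-0.8, 1.8, 6.4]
grip_width: 0.0148
finger_force: 59.8
```

```bash
python3 -m inch '[[0,0,-0.2,0,0,0,0.1],[0,0,-0.45,0,0,0,0.1],[0,0,-0.7,0,0,-0.01,0.1],[0,0,-0.9,0,0,-0.019,0.1],[0,0,-0.9,0,0,-0.019,0.1],[0,0,-0.9,0,0,-0.019,0.1]]' 60
python3 -m inch '[[0.04,-0.2,0,0,0,0,0.1],[0.08,-0.4,0,0,0,0,0.1],[0.11,-0.6,0,0,0,0,0.1],[0.142,-0.8,0,0,0,0,0.1],[0.142,-0.95,0,0,0,0,0.1],[0.142,-0.95,0,0,0,0,0.1]]'
python3 -m inch '[[0.04,-0.2,0,0,0,0,0.1],[0.08,-0.4,0,0,0,0,0.1],[0.11,-0.6,0,0,0,0,0.1],[0.142,-0.8,0,0,0,0,0.1],[0.142,-0.95,0,0,0,0,0.1],[0.142,-0.95,0,0,0,0,0.1]]'
python3 -m inch '[[0.04,-0.2,0,0,0,0,0.1],[0.08,-0.4,0,0,0,0,0.1],[0.11,-0.6,0,0,0,0,0.1],[0.142,-0.8,0,0,0,0,0.1],[0.142,-0.94,0,0,0,0,0.1],[0.142,-0.94,0,0,0,0,0.1],[0.142,-0.94,0,0,0,0,0.1],[0.142,-0.94,0,0,0,0,0.1]]'
cat > lid.py <<'E'
from h import *
import sys
lo,hi=float(sys.argv[1]),float(sys.argv[2])
print(to(C0,.14))
for n in("scene","side"):
    k=grab(n); save(k,n+sys.argv[3]+".png"); w=cloud(k); hsv=cv2.cvtColor(k["img"],cv2.COLOR_RGB2HSV)
    d=np.hypot(w[...,0]-C0[0],w[...,1]-C0[1])<.17
    m=d&(w[...,2]>lo)&(w[...,2]<hi)&(hsv[...,1]<50)&(hsv[...,2]>90)
    T=w-np.array([*C0,.06]); x=T[...,0]*ca+T[...,1]*sa; y=-T[...,0]*sa+T[...,1]*ca
    m&=(abs(y)<.08)&(abs(x)<.15); m=cv2.morphologyEx(m.astype(np.uint8),cv2.MORPH_OPEN,np.ones((3,3)))>0
    A=np.c_[x[m],y[m],np.ones(m.sum())]; pl=np.linalg.lstsq(A,T[...,2][m],rcond=None)[0]
    print(n,m.sum(),cv2.minAreaRect(np.float32(np.c_[x[m],y[m]])),"plane slopes,z",pl.round(4))
    for s in((1,1),(1,-1),(-1,1),(-1,-1)):
        i=np.argmax(s[0]*x[m]+s[1]*y[m]); print("  corner",s,np.round([x[m][i],y[m][i],T[...,2][m][i]],4))
E
python3 lid.py .16 .215 5
```

```text
clock: 27.0
position: [0.5359, -0.3982, 0.2131]
tool_rot: [-3.141, 0.001, 0.117]
force: [-1.1, 0.5, -3.5]
grip_width: 0.0149
finger_force: 59.5
clock: 27.75
position: [0.542, -0.2038, 0.2129]
tool_rot: [-3.14, 0.002, 0.12]
force: [-0.4, -0.7, -2.7]
grip_width: 0.0147
finger_force: 59.7
clock: 28.5
position: [0.5481, -0.0127, 0.2132]
tool_rot: [-3.141, 0.002, 0.12]
force: [0.6, 0.3, -2.9]
grip_width: 0.0147
finger_force: 59.8
clock: 29.5
position: [0.5551, 0.174, 0.214]
tool_rot: [3.141, 0.0, 0.115]
force: [0.3, -0.3, -4.2]
grip_width: 0.0149
finger_force: 59.8
(array([-0.0024, -0.0282,  0.37  ]), array([ 0.0004,  0.0003, -0.0013]))
scene 4886 ((0.001472190022468567, -0.0030051618814468384), (0.13006334006786346, 0.2712142765522003), 89.7000732421875) plane slopes,z [-0.003  -0.0057  0.1305]
  corner (1, 1) [0.1352 0.0607 0.1269]
  corner (1, -1) [ 0.1362 -0.0655  0.1274]
  corner (-1, 1) [-0.1309  0.0607  0.1246]
  corner (-1, -1) [-0.1253 -0.0266  0.1306]
side 8640 ((-0.0010066032409667969, -0.0044854432344436646), (0.13370727002620697, 0.26897186040878296), 89.96450805664062) plane slopes,z [-0.0016 -0.0091  0.1286]
  corner (1, 1) [0.1324 0.0595 0.1263]
  corner (1, -1) [ 0.1334 -0.0684  0.1279]
  corner (-1, 1) [-0.1348  0.0602  0.1285]
  corner (-1, -1) [-0.1337 -0.0694  0.128 ]
```

View pics/side5.png

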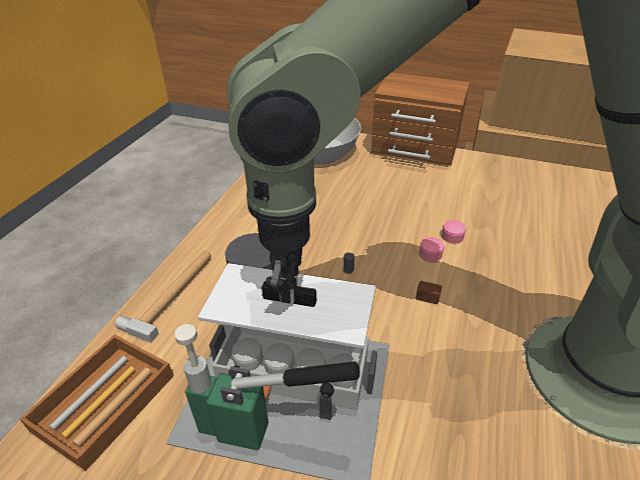

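The side view shows the lid level over the tub at (290,303), with all four boxes still in place below it. It sits about 4 mm low in y, so I'll correct that and lower it.

```bash
python3 -m inch '[[0,-0.02,0,0,0,0,0.1],[0,-0.02,0.15,0,0,0,0.1],[0,-0.02,0.3,0,0,0,0.1],[0,-0.02,0.42,0,0,0,0.1],[0,-0.02,0.42,0,0,0,0.1],[0,-0.02,0.42,0,0,0,0.1],[0,-0.02,0.42,0,0,0,0.1]]' 60
python3 lid.py .075 .125 6
```

```text
clock: 30.48
position: [0.5549, 0.1797, 0.1315]
tool_rot: [-3.141, -0.002, 0.117]
force: [0.2, 0.6, -3.9]
grip_width: 0.0148
finger_force: 59.7
(array([-0.0046,  0.0006, -0.0427]), array([-0.0003, -0.0011, -0.0002]))
scene 4611 ((0.0028948932886123657, 0.002353660762310028), (0.26966437697410583, 0.13096940517425537), 0.18133899569511414) plane slopes,z [-0.0011 -0.0045  0.048 ]
  corner (1, 1) [0.1361 0.0652 0.0468]
  corner (1, -1) [ 0.1363 -0.0595  0.0458]
  corner (-1, 1) [-0.1314  0.0587  0.048 ]
  corner (-1, -1) [-0.1031 -0.0121  0.0478]
side 7411 ((-0.0006523728370666504, 0.0004112347960472107), (0.26951295137405396, 0.13357315957546234), 0.32070955634117126) plane slopes,z [-0.0008 -0.0047  0.0458]
  corner (1, 1) [0.1321 0.066  0.0437]
  corner (1, -1) [ 0.1314 -0.0639  0.0441]
  corner (-1, 1) [-0.1334  0.0665  0.0429]
  corner (-1, -1) [-0.1344 -0.0633  0.0438]
```

```bash
python3 -m inch '[[0,-0.003,0.04,0,0,0,0.1],[0,-0.003,0.08,0,0,0,0.1],[0,-0.003,0.09,0,0,0,0.1],[0,-0.003,0.1,0,0,0,0.1],[0,-0.003,0.1,0,0,0,0.1]]' 60
python3 -m inch '[[0,0,0.01,0,0,0,0.1],[0,0,0.02,0,0,0,0.1],[0,0,0.03,0,0,0,0.1],[0,0,0.03,0,0,0,0.1]]' 80
python3 -m inch '[[0,0,0.01,0,0,0,0.1],[0,0,0.02,0,0,0,0.1],[0,0,0.02,0,0,0,0.1]]' 80
```

```text
clock: 31.2
position: [0.555, 0.1795, 0.1105]
tool_rot: [3.141, -0.001, 0.116]
force: [2.4, -1.6, 0.9]
grip_width: 0.0147
finger_force: 61.1
clock: 31.7
position: [0.5548, 0.18, 0.1041]
tool_rot: [3.142, -0.001, 0.117]
force: [4.8, -1.7, -1.0]
grip_width: 0.0144
finger_force: 81.7
clock: 32.08
position: [0.5544, 0.1799, 0.1]
tool_rot: [3.141, -0.0, 0.117]
force: [5.3, -2.6, -3.0]
grip_width: 0.0147
finger_force: 81.5
```

```bash
python3 -m inch '[[0,0,0.01,0,0,0,0.1],[0,0,0.02,0,0,0,0.1],[0,0,0.02,0,0,0,0.1]]' 80
python3 -m inch '[[0,0,0.007,0,0,0,0.1],[0,0,0.013,0,0,0,0.1],[0,0,0.013,0,0,0,0.1]]' 80
python3 lid.py .058 .085 7
```

```text
clock: 32.45
position: [0.5543, 0.1794, 0.0958]
tool_rot: [3.141, 0.0, 0.117]
force: [6.7, -3.9, -4.4]
grip_width: 0.0144
finger_force: 81.2
clock: 32.83
position: [0.5545, 0.1796, 0.0945]
tool_rot: [3.141, -0.0, 0.116]
force: [-0.5, -6.1, 19.7]
grip_width: 0.0137
finger_force: 84.8
(array([-2.500e-03,  1.000e-04, -2.275e-01]), array([ 0.0005, -0.0002, -0.0003]))
scene 4465 ((0.0014462471008300781, 0.004379875957965851), (0.27214905619621277, 0.13527005910873413), 0.04935186728835106) plane slopes,z [-0.0028 -0.0029  0.0113]
  corner (1, 1) [0.1369 0.0652 0.0072]
  corner (1, -1) [ 0.1358 -0.0593  0.0075]
  corner (-1, 1) [-0.1328  0.0625  0.0104]
  corner (-1, -1) [-0.1307 -0.0096  0.0092]
side 6391 ((0.006956636905670166, 0.005346186459064484), (0.28492167592048645, 0.14050471782684326), 0.20697514712810516) plane slopes,z [-0.0009 -0.0038  0.0092]
  corner (1, 1) [0.1337 0.065  0.0049]
  corner (1, -1) [ 0.1332 -0.0617  0.0092]
  corner (-1, 1) [-0.1348  0.0653  0.007 ]
  corner (-1, -1) [-0.135  -0.0635  0.0009]
```

View pics/side7.png

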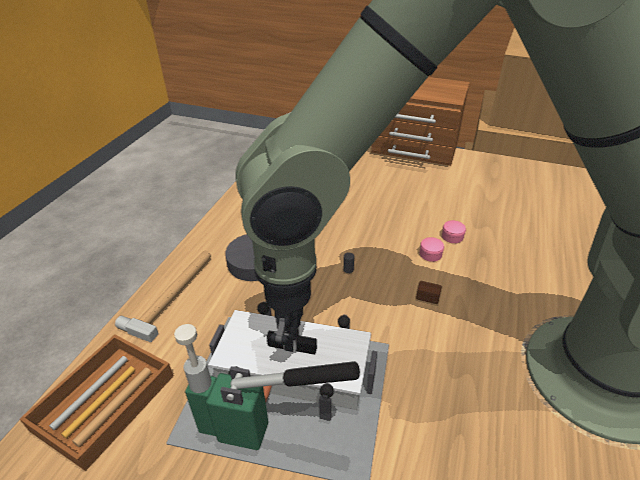

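The lid reads seated: its top is 10 mm above the rim, level, with 20 N of contact. In the picture it lies at (290,350) inside the stops. I'll release it, rise and measure the lever.

```bash
python3 -m inch '[[0,0,0,0,0,0,0.5],[0,0,0,0,0,0,0.5],[0,0,0,0,0,0,0.5],[0,0,0,0,0,0,0.5],[0,0,0,0,0,0,0.5],[0,0,-0.3,0,0,0,0.5],[0,0,-0.6,0,0,0,0.5],[0,0,-0.9,0,0,0,0.2],[0,0,-0.95,0,0,0,0]]' 40
python3 -m inch '[[0,0,-0.1,0,0,0,0],[-0.4,0,-0.1,0,0,0,0],[-0.4,0,-0.1,0,0,0,0],[-0.4,0,-0.1,0,0,0,0]]' 40
python3 lid.py .058 .085 8
python3 - <<'E'
from h import *
for n in("scene","side"):
    k=grab(n); w=cloud(k); v=k["img"].max(2)
    T=w-np.array([*C0,0]); x=T[...,0]*ca+T[...,1]*sa; y=-T[...,0]*sa+T[...,1]*ca; z=w[...,2]
    m=(abs(y-.14)<.03)&(v<70)&(z>.15)&(z<.27)&(x<.05)
    q=np.c_[x[m],y[m],z[m]]; s=q@np.array([-np.cos(.4538),0,np.sin(.4538)]); h=q@np.array([np.sin(.4538),0,np.cos(.4538)])
    print(n,m.sum(),"along",np.percentile(s,[0,1,50,99,100]).round(4),"h",np.percentile(h,[1,50,99]).round(4),"y",np.percentile(q[:,1],[1,50,99]).round(4))
    c=(abs(x-.105)<.03)&(abs(y-.14)<.03)&(z>.2)&(v>150); print("cap top",np.percentile(z[c],90),np.median(x[c]),np.median(y[c]))
E
```

```text
clock: 34.05
position: [0.5555, 0.1806, 0.2878]
tool_rot: [-3.14, -0.006, 0.117]
force: [0.1, -0.0, -0.6]
grip_width: 0.007
finger_force: 0.0
clock: 34.55
position: [0.4741, 0.1706, 0.3036]
tool_rot: [3.141, 0.0, 0.117]
force: [0.2, -0.0, 0.5]
grip_width: 0.0001
finger_force: 0.0
(array([0.4021, 0.0026, 0.8181]), array([0.0002, 0.    , 0.0003]))
scene 5505 ((0.0013762712478637695, 0.003663010895252228), (0.1331394612789154, 0.27239736914634705), 89.86414337158203) plane slopes,z [-0.0017 -0.0023  0.0113]
  corner (1, 1) [0.1356 0.0663 0.0097]
  corner (1, -1) [ 0.1366 -0.0588  0.0116]
  corner (-1, 1) [-0.1311  0.063   0.012 ]
  corner (-1, -1) [-0.1303 -0.0577  0.0103]
side 6711 ((-0.00032936036586761475, 0.005326390266418457), (0.2703222632408142, 0.1406981348991394), 0.10678931325674057) plane slopes,z [-0.0008 -0.0024  0.0093]
  corner (1, 1) [0.1339 0.0647 0.0044]
  corner (1, -1) [ 0.1332 -0.0618  0.009 ]
  corner (-1, 1) [-0.135   0.066   0.0053]
  corner (-1, -1) [-0.1348 -0.0616  0.009 ]
scene 1124 along [0.0303 0.1137 0.2017 1.4923 1.5012] h [-0.472   0.1619  0.1691] y [0.1111 0.1409 0.1675]
cap top 0.25723539650289584 0.10679255481215198 0.1410378433055805
side 1371 along [0.0212 0.0267 0.175  0.2262 0.2269] h [0.1475 0.1614 0.1662] y [0.1237 0.1464 0.1607]
cap top 0.25512331556669754 0.10374006108478284 0.14049908323619664
```

```bash
python3 -c "
from h import *
print(to(S(-.113,.1405),.275))"
```

```text
(array([-0.1703, -0.6998,  0.1415]), array([-0.    ,  0.0003, -0.0003]))
```

```bash
python3 -m inch '[[-0.17,-0.3,0,0,0,0,0],[-0.17,-0.6,0,0,0,0,0],[-0.17,-0.7,0,0,0,0,0],[-0.17,-0.7,0.1,0,0,0,0],[-0.17,-0.7,0.14,0,0,0,0],[-0.17,-0.7,0.14,0,0,0,0]]' 40
python3 -m inch '[[0,0,0.1,0,0,0,0],[0,0,0.2,0,0,0,0],[0,0,0.3,0,0,0,0],[0,0,0.4,0,0,0,0],[0,0,0.4,0,0,0,0]]'
python3 -m inch '[[0,0,0.1,0,0,0,0],[0,0,0.2,0,0,0,0],[0,0,0.3,0,0,0,0],[0,0,0.36,0,0,0,0],[0,0,0.36,0,0,0,0]]'
python3 -c "
from h import *
print(to(S(-.113,.1405),.104)); save(grab('side'),'s9.png')"
```

```text
clock: 35.5
position: [0.425, 0.3055, 0.2752]
tool_rot: [3.141, 0.001, 0.116]
force: [-0.2, 0.2, -0.1]
grip_width: -0.0
finger_force: 0.0
clock: 36.12
position: [0.4252, 0.3061, 0.1959]
tool_rot: [-3.141, -0.0, 0.116]
force: [-0.7, -0.6, 8.5]
grip_width: -0.0001
finger_force: 4.1
clock: 36.75
position: [0.4259, 0.3064, 0.1247]
tool_rot: [-3.141, -0.002, 0.116]
force: [-2.1, 0.6, 13.7]
grip_width: -0.0
finger_force: 6.3
(array([-0.0032,  0.0026,  0.1034]), array([-0.0007, -0.0012, -0.0005]))
```

View pics/s9.png

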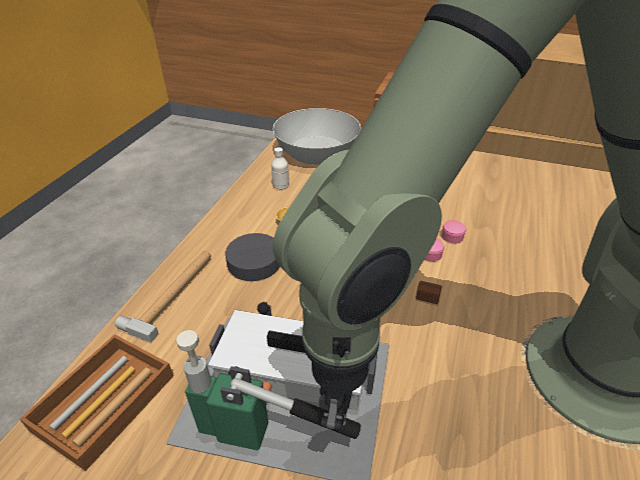

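The fingers press the grip at (330,415) and the lever is most of the way down. I'll continue to the stop, watching the force.

```bash
python3 -m inch '[[0,0,0.03,0,0,0,0],[0,0,0.06,0,0,0,0],[0,0,0.06,0,0,0,0]]'
python3 -m inch '[[0,0,0.02,0,0,0,0],[0,0,0.03,0,0,0,0],[0,0,0.03,0,0,0,0]]'
python3 -m inch '[[0,0,0.01,0,0,0,0],[0,0,0.02,0,0,0,0],[0,0,0.02,0,0,0,0]]'
```

```text
clock: 37.17
position: [0.4266, 0.3066, 0.1134]
tool_rot: [-3.14, -0.003, 0.116]
force: [1.4, -0.8, 16.2]
grip_width: 0.0005
finger_force: 6.7
clock: 37.55
position: [0.4268, 0.3066, 0.1076]
tool_rot: [-3.14, -0.004, 0.116]
force: [0.8, -0.7, 16.7]
grip_width: -0.0001
finger_force: 6.8
clock: 37.92
position: [0.4275, 0.3069, 0.1055]
tool_rot: [-3.139, -0.006, 0.116]
force: [-4.9, -6.8, 56.3]
grip_width: 0.0
finger_force: 26.2
```

The force jumped to 56 N, so the lever is at its stop. I'll raise it fully, check the gauge, then pump.

```bash
python3 -m inch '[[0,0,-0.2,0,0,0,0],[0,0,-0.4,0,0,0,0],[0,0,-0.6,0,0,0,0],[0,0,-0.75,0,0,0,0],[0,0,-0.87,0,0,0,0],[0,0,-0.87,0,0,0,0],[0,0,-0.87,0,0,0,0],[0,0,-0.87,0,0,0,0]]'
cat > cap.py <<'E'
from h import *
for n in("scene","side"):
    k=grab(n); w=cloud(k); v=k["img"].max(2)
    T=w-np.array([*C0,0]); x=T[...,0]*ca+T[...,1]*sa; y=-T[...,0]*sa+T[...,1]*ca; z=w[...,2]
    c=(abs(x-.105)<.02)&(abs(y-.14)<.02)&(z>.15)&(v>150); print(n,"cap top",np.percentile(z[c],90).round(4))
    m=(abs(y-.14)<.03)&(v<70)&(z>.1)&(z<.255)&(x<.05)&(x>-.16); print("grip top z",np.percentile(z[m],[2,98]).round(3))
E
python3 cap.py
python3 -m inch '[[0,0,0.2,0,0,0,0],[0,0,0.4,0,0,0,0],[0,0,0.6,0,0,0,0],[0,0,0.75,0,0,0,0],[0,0,0.865,0,0,0,0],[0,0,0.865,0,0,0,0],[0,0,0.865,0,0,0,0]]'
python3 -m inch '[[0,0,-0.2,0,0,0,0],[0,0,-0.4,0,0,0,0],[0,0,-0.6,0,0,0,0],[0,0,-0.75,0,0,0,0],[0,0,-0.865,0,0,0,0],[0,0,-0.865,0,0,0,0],[0,0,-0.865,0,0,0,0],[0,0,-0.865,0,0,0,0]]'
python3 cap.py
```

```text
clock: 38.92
position: [0.4246, 0.3056, 0.2752]
tool_rot: [3.141, 0.001, 0.117]
force: [0.6, 0.7, 0.4]
grip_width: -0.0002
finger_force: 0.0
scene cap top 0.2428
grip top z [0.112 0.245]
side cap top 0.2403
grip top z [0.107 0.245]
clock: 39.9
position: [0.4255, 0.3065, 0.1047]
tool_rot: [-3.141, -0.002, 0.117]
force: [-9.2, -7.1, 49.9]
grip_width: -0.0002
finger_force: 24.5
clock: 40.9
position: [0.4244, 0.3056, 0.2748]
tool_rot: [3.141, 0.001, 0.117]
force: [0.0, 0.7, 0.8]
grip_width: 0.0
finger_force: 0.0
scene cap top 0.2307
grip top z [0.111 0.244]
side cap top 0.2285
grip top z [0.107 0.245]
```

```bash
python3 -m inch '[[0,0,0.2,0,0,0,0],[0,0,0.4,0,0,0,0],[0,0,0.6,0,0,0,0],[0,0,0.75,0,0,0,0],[0,0,0.865,0,0,0,0],[0,0,0.865,0,0,0,0],[0,0,0.865,0,0,0,0],[0,0,0.6,0,0,0,0],[0,0,0.4,0,0,0,0],[0,0,0.2,0,0,0,0],[0,0,0,0,0,0,0],[0,0,0,0,0,0,0],[0,0,0,0,0,0,0]]'
python3 -m inch '[[0,0,0.2,0,0,0,0],[0,0,0.4,0,0,0,0],[0,0,0.6,0,0,0,0],[0,0,0.75,0,0,0,0],[0,0,0.865,0,0,0,0],[0,0,0.865,0,0,0,0],[0,0,0.865,0,0,0,0],[0,0,0.6,0,0,0,0],[0,0,0.4,0,0,0,0],[0,0,0.2,0,0,0,0],[0,0,0,0,0,0,0],[0,0,0,0,0,0,0],[0,0,0,0,0,0,0]]'
python3 -m inch '[[0,0,0.2,0,0,0,0],[0,0,0.4,0,0,0,0],[0,0,0.6,0,0,0,0],[0,0,0.75,0,0,0,0],[0,0,0.865,0,0,0,0],[0,0,0.865,0,0,0,0],[0,0,0.865,0,0,0,0],[0,0,0.6,0,0,0,0],[0,0,0.4,0,0,0,0],[0,0,0.2,0,0,0,0],[0,0,0,0,0,0,0],[0,0,0,0,0,0,0],[0,0,0,0,0,0,0]]'
python3 cap.py
python3 -m inch '[[0,0,0.2,0,0,0,0],[0,0,0.4,0,0,0,0],[0,0,0.6,0,0,0,0],[0,0,0.75,0,0,0,0],[0,0,0.865,0,0,0,0],[0,0,0.865,0,0,0,0],[0,0,0.865,0,0,0,0],[0,0,0.6,0,0,0,0],[0,0,0.4,0,0,0,0],[0,0,0.2,0,0,0,0],[0,0,0,0,0,0,0],[0,0,0,0,0,0,0],[0,0,0,0,0,0,0]]'
python3 cap.py
```

```text
clock: 42.62
position: [0.4245, 0.3056, 0.275]
tool_rot: [3.141, 0.001, 0.117]
force: [0.2, 0.9, -0.9]
grip_width: 0.0002
finger_force: 0.0
clock: 44.25
position: [0.4243, 0.3055, 0.2744]
tool_rot: [3.141, 0.002, 0.117]
force: [0.3, -0.7, 0.2]
grip_width: 0.0003
finger_force: 0.0
clock: 45.88
position: [0.4242, 0.3054, 0.2742]
tool_rot: [3.14, 0.002, 0.117]
force: [0.3, -1.0, -1.7]
grip_width: -0.0004
finger_force: 0.0
scene cap top 0.1943
grip top z [0.113 0.244]
side cap top 0.1922
grip top z [0.107 0.245]
clock: 47.6
position: [0.4243, 0.3055, 0.2745]
tool_rot: [3.141, 0.002, 0.117]
force: [-0.2, -1.2, 0.1]
grip_width: -0.0004
finger_force: 0.0
scene cap top 0.1946
grip top z [0.111 0.244]
side cap top 0.1922
grip top z [0.107 0.245]
```

The gauge is fully down: an extra stroke changed nothing. I'll retreat, take a last look and hand in.

```bash
python3 -m inch '[[0,0,-0.3,0,0,0,0],[0,0.4,-0.4,0,0,0,0],[0,0.7,-0.4,0,0,0,0],[0,0.95,-0.4,0,0,0,0],[0,0.95,-0.4,0,0,0,0],[0,0.95,-0.4,0,0,0,0]]'
python3 -m inch '[[0,0.3,0,0,0,0,0],[0,0.6,0,0,0,0,0],[0,0.6,0,0,0,0,0],[0,0.6,0,0,0,0,0]]'
python3 lid.py .058 .085 10; python3 cap.py
```

```text
clock: 48.45
position: [0.4468, 0.1173, 0.3551]
tool_rot: [-3.142, 0.001, 0.116]
force: [-0.0, -0.1, 0.4]
grip_width: 0.0002
finger_force: 0.0
clock: 48.95
position: [0.461, -0.0006, 0.3553]
tool_rot: [-3.141, 0.001, 0.119]
force: [0.4, -0.0, -0.2]
grip_width: -0.0001
finger_force: 0.0
(array([ 0.5691, -0.8384,  1.0763]), array([-0.0003,  0.0005,  0.001 ]))
scene 5523 ((0.0014109909534454346, 0.002462424337863922), (0.1338452696800232, 0.2728021442890167), 89.42469787597656) plane slopes,z [-0.0015 -0.0021  0.0113]
  corner (1, 1) [0.135  0.066  0.0089]
  corner (1, -1) [ 0.136  -0.0591  0.0079]
  corner (-1, 1) [-0.1312  0.063   0.0118]
  corner (-1, -1) [-0.1311 -0.0581  0.0095]
side 6718 ((-0.00044189393520355225, 0.005559258162975311), (0.2700330317020416, 0.14095422625541687), 0.03580350801348686) plane slopes,z [-0.0007 -0.0036  0.0092]
  corner (1, 1) [0.1339 0.0647 0.0044]
  corner (1, -1) [ 0.1334 -0.062   0.0087]
  corner (-1, 1) [-0.135   0.0654  0.0042]
  corner (-1, -1) [-0.1348 -0.062   0.0085]
scene cap top 0.1943
grip top z [0.111 0.245]
side cap top 0.1919
grip top z [0.104 0.244]
```

View pics/side10.png

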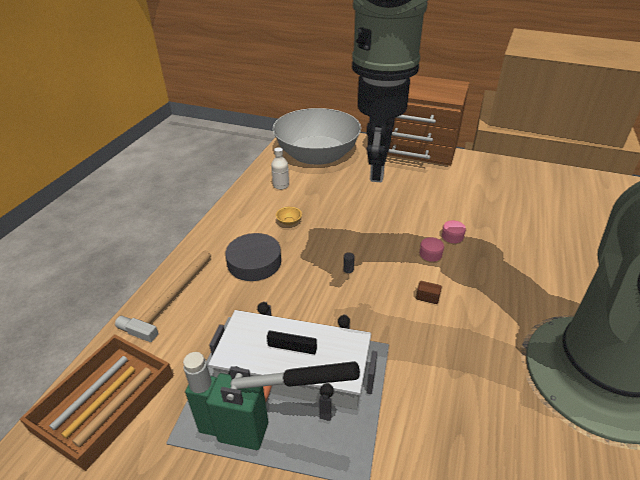

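The last view shows the lid seated at (292,350), the gauge cap resting on its tube at (196,362), and the lever raised at (320,374). The bystanders are unmoved.

```bash
python3 -c "
from workcell import bot
print(bot.job_done())"
```

```text
the job is handed in; nothing more can be done
None
```

I handed the job in; no verdict came back. All four silver boxes were set upright in the tub, the lid is seated level on the rim, six full lever strokes drew the gauge rod fully down, the lever is back up, and the bystanders look unmoved.

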